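# Free the jammed optics mirror from the return chute

### The arm

A 6-joint arm with a two-finger parallel gripper is mounted at the origin on the work surface. World frame = base frame: x ahead of the robot, y to its left, z up, the work surface at z = 0. Lengths are in m, angles in degrees, forces in N, time in s.
With the tool pointing down it reaches from about 0.3 to 0.75 m from the base axis. Payload 8.5 kg.
Tool frame: the origin (TCP) lies at the very end of the fingers, on their centre line; the grasp point (between the pads) lies grasp_offset behind it (grasp_offset is the distance from the TCP to the grasp point, in m); x points along the fingers, z is the direction in which the jaws open and shut, and the axes are right-handed (so a half turn about x gives the same grasp; the last joint's range is limited). The gripper opens to 85 mm and grips with 20 to 120 N. Pads are 22 mm wide; open, the fingers measure 114 mm over their backs; the gripper's body (76 mm by 85 mm) begins 54 mm behind the grasp point. The pads swing forward as they close: fully open they stand 13 mm farther back than shut.
Start: joints at [-87.794, 21.807, 74.336, -0, 83.858, -12.336], TCP at [0.138, -0.532, 0.231] pointing down, gripper open.
Joint ranges: [-178.18, 178.18], [-50.72, 133.34], [12.68, 142.11], [-81.47, 261.47], [9.98, 163.14], [-165.26, 165.26]. Speed limits (degrees/s): [136.94, 136.94, 180, 180, 180, 180].

### API

Orientations are given as a 3x3 rotation matrix whose columns are the frame's x, y, z axes.
In Python, from rig import observe, get_image, close_job, recognise, grasp_offset gives the robot as it stands.
- The arm moves only by the tool drive_tool, never from a script. Its argument "targets" is a list that holds one entry, the list of rows, each a list of 7 numbers: the shift along the tool's x, y, z in units of 50 mm (1.0 is 50 mm), then the turn, a rotation vector about the tool's x, y, z in rad, then the opening, from -1 (shut) to 1 (fully open), so that 0 is half open. A call has 1 to 5 rows; each row shifts and turns the commanded pose from where the row before left it, along the tool's axes as they then stand; what a row does not reach is not made up. A row lasts 1/10 s, in which the tool goes at most 50 mm and 8.59 degrees, less where a joint would pass 70% of its speed; a pose out of reach is approached as far as the arm can. A call is refused whole if a number of a shift passes 1 or a number of a turn 0.15, either way. A call with a gripper value outside its range is refused whole. The fingers move at their own pace and stop on an object; "force" is the grip in N (left out, the last holds). Time passes only in rows, so rows that do not move let the fingers close. It gives the time, the measured TCP pose, the force and the opening at its end, in the units of the state.
- observe(): the state, without advancing time (a new reading comes with each control period).
- get_image(name): name is "scene" or "top" or "wrist"; returns a dict with "image" (420x560x3 uint8, red, green, blue), "fx", "fy", "cx", "cy" (pixels), "k1" (the pictures are not rectified: a ray, as slopes to the right and down, at radius r is drawn at 1 + k1 r^2 times it, then the intrinsics apply), "rvec" (rotation vector, rad) and "tvec" (3), from world to camera coordinates, as OpenCV has them. Camera axes: x right, y down, z forward; pixel columns grow to the right and rows downward; lengths in m; the calibration is good to about 2 mm. A picture is of the moment at which its call begins. There is no depth.
- close_job(): hands the job in, once; it reports no verdict.
Trained networks look in a picture, given as the dict that the camera call returned (one of the last four; its "shot" number tells which), for a name from the list of things; names that differ only in an ending like _2 or _b are one class to them, and where a whole thing is asked for, a point or a joint stands for the part that bears it (a point fixed in the world has none). Each returns a list of dicts, best first, with "p" (0 to 1); they miss things now and then, are a little off and sometimes report something else, mostly with a low value. They report only what shows in the picture. A call takes as long as a camera call. They do not tell look-alikes from the thing itself.
- recognise(label, picture): "at" ([column, row] as shares, 0 to 1, of the picture: columns of its width, rows of its height, amid what is visible of it).
The state is a dict: "time_s": time; "q": joint angles; "qvel": joint speeds; "joint_efforts": joint torques, N m; "position": TCP position; "tool_rot": TCP orientation; "ft_force": force on the tool from outside, world axes, zero at the start; "wrist_torque": the same for the moment, N m; "grip_width": finger opening in m.
Only numpy, scipy, OpenCV 4.12 (cv2) and the standard library are available. Lean on these libraries where they do the work, as an engineer would, in place of code of your own. Each camera call takes 0.05 s, during which the arm holds its last target.

### The job

A mirror block has jammed crosswise in the narrow part of the optics return chute, with its ends caught under the side lips. Push it back up the chute until it is clear of the lips, then lift it out and set it down gently, lying flat, inside the empty grey tray that stands by itself on the bench. Leave the spare mirror on the bench where it is.

Things in the scene. Friction and masses are not known exactly. Their poses are not given: they have to be found in the camera images.
- jammed_mirror: Black mirror block lying across the chute, 32 (x) by 110 (y) by 16 (z) mm, 0.11 kg, thin mirror face on its -x side. Origin at the centre of its underside, z out of its top. Starts flat on the chute's sloping floor, centred near x=+25 mm in the chute's frame, its y within 5 degrees of the chute's y. Stays where left on the slope.
- chute: Fixed aluminium chute, open on top. Origin on the bench under its middle; z up, +x downhill, y across. Floor slopes 10 deg, 56 mm high at x=0, from x=-148 (end wall) to +148. Hopper x<-10: 135 wide, walls 40 high. x -10 to 90: walls narrow 135 to 90; lips 22 mm above the floor, 3 thick, leave a 66 mm mid slot for fingers. Mirror lifts out only if centred uphill of x=-35; x=-65 has finger room.
- tray: A fixed empty grey plastic tray, open on top, 130 (x) by 180 (y) by 22 (z) mm outside, walls 4 mm, floor 4 mm thick. Origin at the centre of its underside, z up.
- spare_mirror: A mirror block of the same kind and size lying on the bench off to one side, a bystander. Same frame: origin at the centre of its underside.
Mind the look-alikes: they are no part of the job. What is shaped like the jammed_mirror but blue or turquoise is not meant.

How it is judged (in metres and radians):
On the way:
1. the jammed mirror has been moved up the chute clear of the lips, still lying on the chute floor (x of jammed_mirror in the frame of chute between -0.15 and -0.028 m and y of jammed_mirror in the frame of chute between -0.05 and 0.05 m and z of jammed_mirror in the frame of chute below 0.09 m), for 0.1 s.
At the end, for the whole second after the job is handed in: The mirror from the chute lies at rest and flat (within about 8 degrees) on the tray's floor, its centre within 50 mm (tray x) and 75 mm (tray y) of the tray's middle, released; the spare mirror is within 20 mm of where it was (x of jammed_mirror in the frame of tray between -0.05 and 0.05 m and y of jammed_mirror in the frame of tray between -0.075 and 0.075 m and angle between the z axis of jammed_mirror and the z axis of tray, either way round below 0.15 rad and z of jammed_mirror in the frame of tray below 0.025 m and linear speed of jammed_mirror below 0.02 m/s and distance of spare_mirror from where it was at the start of the episode below 0.02 m); the robot touches nothing.
It fails at once if the spare mirror is shifted by more than 20 mm (distance of spare_mirror from where it was at the start of the episode above 0.02 m).
It fails at once if the mirror is dropped into the tray (faster than 0.6 m/s close to its floor, as after a fall of more than about 20 mm) (horizontal distance between jammed_mirror and tray below 0.1 m and z of jammed_mirror in the frame of tray below 0.03 m and linear speed of jammed_mirror above 0.6 m/s).
It also fails if it takes over 54 s, if anything falls off the work surface, if the arm or the gripper's body presses on something with over 40 N, if the wrist force passes 120 N, or if a joint passes its speed limit or range.

## Working session

There is one attempt and no reset: what is moved stays moved. The work goes in short steps, Python scripts to look and compute and a tool call to move; the robot and the scene stay as the last step left them, time stands still between calls to the robot, and variables do not carry over. Pictures are saved under pics/ and viewed, and the job is handed in when it is done.

Besides the shell and the picture viewer there is one more tool, called after "Request:" as name([rows], argument=value, ...), one row to a line, values as JSON. drive_tool: Moves the arm, as the interface text tells. Its arguments: {"type":"object","properties":{"targets":{"type":"array"},"force":{"type":"number"}},"required":["targets"]}

```bash
ls; mkdir -p pics
cat > h.py <<'E'
import numpy as np, cv2
from rig import *
def K(p): return np.array([[p['fx'],0,p['cx']],[0,p['fy'],p['cy']],[0,0,1.]])
def D(p): return np.array([p['k1'],0,0,0,0.])
def proj(p,X):
    return cv2.projectPoints(np.float64(X).reshape(-1,3),np.float64(p['rvec']),np.float64(p['tvec']),K(p),D(p))[0].reshape(-1,2)
def ray(p,uv):
    n=cv2.undistortPoints(np.float64(uv).reshape(-1,1,2),K(p),D(p)).reshape(-1,2)
    R=cv2.Rodrigues(np.float64(p['rvec']))[0]; C=-R.T@np.float64(p['tvec']).ravel()
    d=np.c_[n,np.ones(len(n))]@R
    return C,d
def atz(p,uv,z):
    C,d=ray(p,uv); return C+d*((z-C[2])/d[:,2])[:,None]
def save(p,n,im=None):
    im=p['image'] if im is None else im
    cv2.imwrite('pics/'+n,cv2.cvtColor(im,cv2.COLOR_RGB2BGR))
E
python3 - <<'E'
from h import *
import pickle
P={}
for n in ['top','scene','wrist']:
    p=get_image(n); P[n]=p; save(p,n+'0.png')
    for l in ['jammed_mirror','chute','tray','spare_mirror']:
        print(n,l,[(np.round(np.array(r['at'])*[560,420]),round(r['p'],2)) for r in recognise(l,p)])
pickle.dump(P,open('p0.pkl','wb'))
print(grasp_offset,observe())
for n in P: print(n,{k:v for k,v in P[n].items() if k!='image'})
E
```

```text
pics
top jammed_mirror [(array([399., 181.]), 0.69), (array([273., 164.]), 0.63)]
top chute [(array([342., 219.]), 0.8)]
top tray [(array([234., 220.]), 0.91)]
top spare_mirror [(array([420., 237.]), 0.93)]
scene jammed_mirror [(array([216., 241.]), 0.86), (array([334., 237.]), 0.58), (array([203., 350.]), 0.57)]
scene chute [(array([214., 250.]), 0.9)]
scene tray [(array([302., 189.]), 0.72)]
scene spare_mirror [(array([122., 324.]), 0.57)]
wrist jammed_mirror []
wrist chute []
wrist tray []
wrist spare_mirror []
0.0187 {'time_s': 0.75, 'q': array([-8.77928038e+01,  2.18060849e+01,  7.43376014e+01, -1.01408303e-03,
        8.38585430e+01, -1.23366020e+01]), 'qvel': array([-0.03929345, -0.02767352, -0.11180082, -0.05542277, -0.00549583,
        0.00225456]), 'joint_efforts': array([-1.03235197e-03, -4.48277128e+01, -2.31451839e+01, -2.06667487e-04,
        5.48144490e-04,  4.03055296e-06]), 'position': array([ 0.13810021, -0.5323428 ,  0.23131673]), 'tool_rot': array([[-1.90829540e-05,  9.67955486e-01,  2.51121838e-01],
       [ 3.82020342e-05,  2.51121838e-01, -9.67955485e-01],
    
[... 283 characters left out ...]
125538077, 'cy': 213.0117807883765, 'k1': 0.015513389572249592, 'rvec': array([ 2.15472803, -2.19649454,  0.05438749]), 'tvec': array([0.04279789, 0.60173396, 1.28297364]), 'shot': 1}
scene {'fx': 406.6651563428208, 'fy': 406.6651563428208, 'cx': 280.7904994026268, 'cy': 208.61786357391142, 'k1': 0.03257017422724272, 'rvec': array([ 2.15747543,  0.65307263, -0.33544012]), 'tvec': array([-0.51900783, -0.15554327,  1.3597582 ]), 'shot': 2}
wrist {'fx': 339.7019892190576, 'fy': 339.7019892190576, 'cx': 277.68969554465866, 'cy': 209.8304477847444, 'k1': 0.014651979615990284, 'rvec': array([-2.28694944,  1.77082894,  0.26546348]), 'tvec': array([-0.54910414, -0.03772474,  0.37801995]), 'shot': 3}
```

View pics/top0.png

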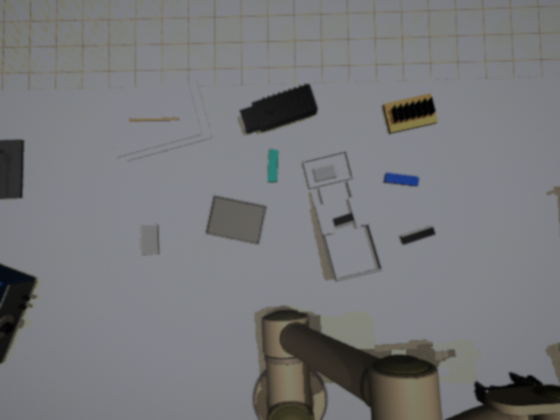

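View pics/scene0.png

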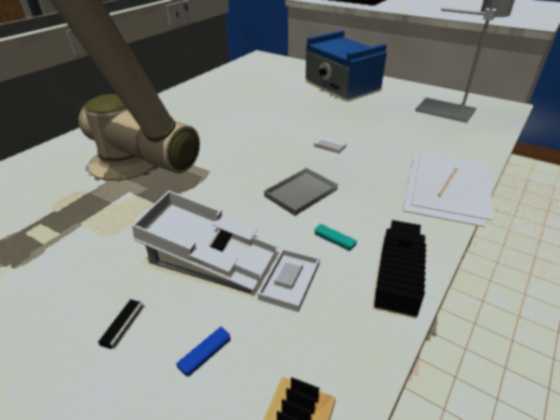

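View pics/wrist0.png

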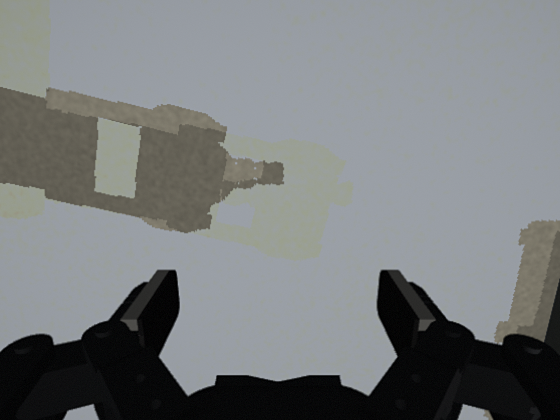

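Run:
```python
from h import *
import pickle
P=pickle.load(open('p0.pkl','rb'))
def crop(n,x0,x1,y0,y1,s,o):
    im=P[n]['image'][y0:y1,x0:x1]; im=cv2.resize(im,None,fx=s,fy=s,interpolation=cv2.INTER_CUBIC)
    im=cv2.convertScaleAbs(im,alpha=1.5)
    for c in range(x0//10*10+10,x1,10): cv2.putText(im,str(c),((c-x0)*s,8),0,.3,(255,0,0)); cv2.line(im,((c-x0)*s,10),((c-x0)*s,14),(255,0,0))
    for r in range(y0//10*10+10,y1,10): cv2.putText(im,str(r),(0,(r-y0)*s),0,.3,(255,0,0));cv2.line(im,(20,(r-y0)*s),(24,(r-y0)*s),(255,0,0))
    save(None,o,im)
crop('top',295,390,145,285,4,'c1.png')
crop('top',200,275,185,250,6,'c2.png')
crop('scene',125,325,185,310,4,'c3.png')
```

```text
(no output)
```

View pics/c1.png

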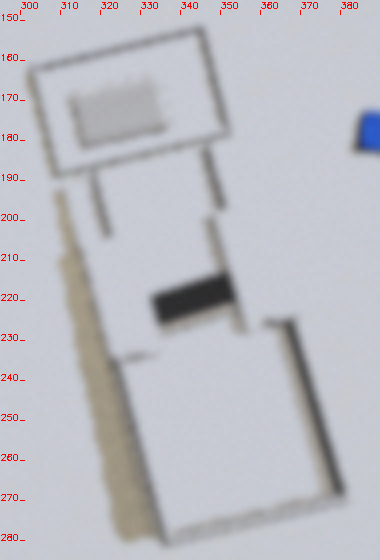

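View pics/c2.png

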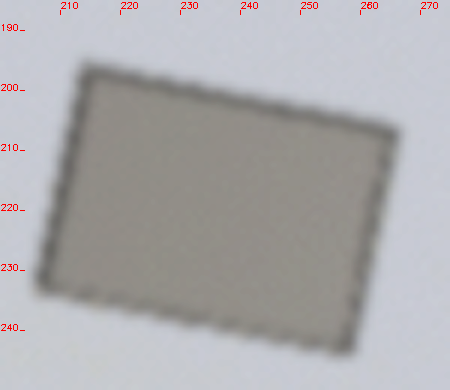

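View pics/c3.png

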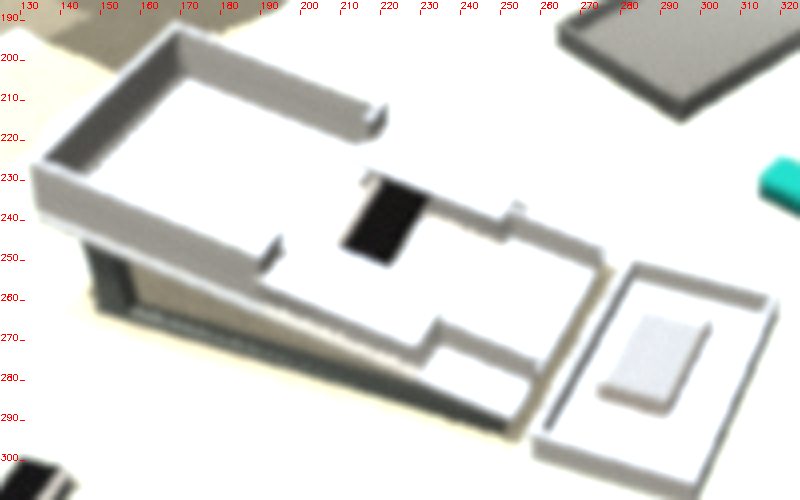

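```bash
cat > fit.py <<'E'
from h import *
import pickle
from scipy.optimize import least_squares
P=pickle.load(open('p0.pkl','rb'))
T=np.tan(np.radians(10))
def Rz(a): return np.array([[np.cos(a),-np.sin(a),0],[np.sin(a),np.cos(a),0],[0,0,1]])
# chute: params x,y,yaw,halfwidth, xend, xj(hopper downhill corner), wallheight
def model(v):
    x,y,a,w,xe,xj,h=v
    L=np.array([[xe,-w,.056-xe*T+h],[xe,w,.056-xe*T+h],[xj,-w,.056-xj*T+h],[xj,w,.056-xj*T+h]])
    return L@Rz(a).T+[x,y,0]
top=[[380.5,270.5],[335.5,281.5],[367,225],[322,236]]
# scene: world -y side is nearer the left-bottom
sc=[[133,227],[170,192],[194,244],[221,212]]
def f(v):
    W=model(v)
    return np.r_[(proj(P['top'],W)-top).ravel(),(proj(P['scene'],W)-sc).ravel(),(v[3]-.0695)/.003,(v[6]-.04)/.003,(v[4]+.15)/.003,(v[5]+.01)/.005]
c=atz(P['top'],[[344,219]],.06)[0]
r=least_squares(f,[c[0],c[1],0.25,.0695,-.15,-.01,.04])
print(np.round(r.x,4),np.degrees(r.x[2]),np.round(r.fun,1))
x,y,a=r.x[:3]
# mirror top face visible: corners
mt=[[331.5,219],[350,213],[352.5,219.5],[334,226]]
Wm=[]
for uv in mt:
    C,d=ray(P['top'],[uv]);d=d[0]
    # plane: in chute frame z = .056 - xT + .016/cos
    n=Rz(a)@np.array([T,0,1]); o=np.array([x,y,.056+.016/np.cos(np.radians(10))])
    W=C+d*((o-C)@n)/(d@n); Wm.append(W)
Wm=np.array(Wm); print('mirror chute frame',np.round((Wm-[x,y,0])@Rz(a),4))
tt=[[213,195.5],[266,206],[257.5,244],[205.5,234]]
print('tray',np.round(atz(P['top'],tt,.022),4))
W=atz(P['top'],tt,.022);print(W.mean(0),np.linalg.norm(np.roll(W,-1,0)-W,axis=1))
print('spare',atz(P['top'],[[418,235]],.016))
E
python3 fit.py
```

```text
[ 0.5481 -0.1752  0.245   0.0694 -0.15   -0.0075  0.035 ] 14.039857211391496 [-0.2 -1.2  0.3 -0.2 -1.5 -1.   0.3 -0.3  1.6 -2.2 -1.6 -1.1 -1.9  3.2
 -0.3 -1.7 -0.  -1.7 -0.   0.5]
mirror chute frame [[ 0.0356  0.0245  0.066 ]
 [ 0.0387 -0.0374  0.0654]
 [ 0.0167 -0.0387  0.0693]
 [ 0.0121  0.0234  0.0701]]
tray [[0.665  0.2429 0.022 ]
 [0.6264 0.067  0.022 ]
 [0.5015 0.0971 0.022 ]
 [0.5376 0.2686 0.022 ]]
[0.58263336 0.16889322 0.022     ] [0.18001583 0.12850988 0.17527672 0.13001743]
spare [[ 0.52139204 -0.42963444  0.016     ]]
```

```bash
cat > ov.py <<'E'
from h import *
import pickle,sys
T=np.tan(np.radians(10))
def Rz(a): return np.array([[np.cos(a),-np.sin(a),0],[np.sin(a),np.cos(a),0],[0,0,1]])
def segs():
    f=lambda x,y,h:[x,y,.056-x*T+h]
    S=[]
    for s in (1,-1):
        for h in (0,.04): S.append([f(-.148,s*.0675,h),f(-.01,s*.0675,h)])
        S.append([f(-.01,s*.033,.025),f(.09,s*.033,.025)])
        S.append([f(-.01,s*.0675,.025),f(.09,s*.045,.025)])
        S.append([f(.09,s*.045,.0),f(.148,s*.045,.0)])
        S.append([f(-.01,s*.0675,.025),f(-.01,s*.033,.025)])
        S.append([f(.09,s*.045,.025),f(.09,s*.033,.025)])
    for x,w in((-.148,.0675),(.148,.045)):
        for h in (0,.04): 
            if x<0 or h==0:S.append([f(x,-w,h),f(x,w,h)])
    return np.array(S)
def overlay(p,v,box,s,o,al=1.0):
    x0,x1,y0,y1=box
    im=cv2.resize(p['image'][y0:y1,x0:x1],None,fx=s,fy=s,interpolation=cv2.INTER_CUBIC)
    im=cv2.convertScaleAbs(im,alpha=al)
    for a in segs():
        W=a@Rz(v[2]).T+[v[0],v[1],0]
        q=((proj(p,W)-[x0,y0]+.5)*s).astype(int)
        cv2.line(im,tuple(map(int,q[0])),tuple(map(int,q[1])),(255,0,0),1)
    save(None,o,im)
if __name__=='__main__':
    P=pickle.load(open('p0.pkl','rb'))
    v=[float(t) for t in sys.argv[1:4]]
    overlay(P['top'],v,(295,390,145,285),4,'o1%s.png'%sys.argv[4],1.1)
    overlay(P['scene'],v,(125,325,185,310),4,'o2%s.png'%sys.argv[4])
E
python3 ov.py .5481 -.1752 .245 a
```

```text
(no output)
```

View pics/o1a.png

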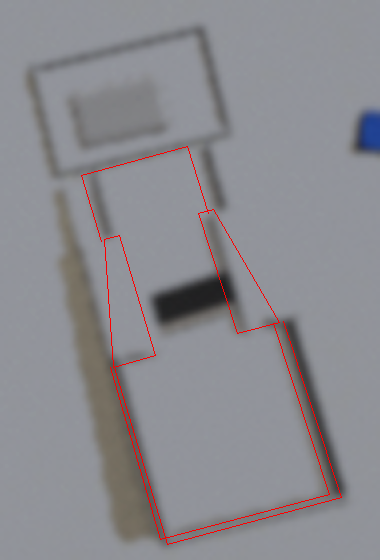

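View pics/o2a.png

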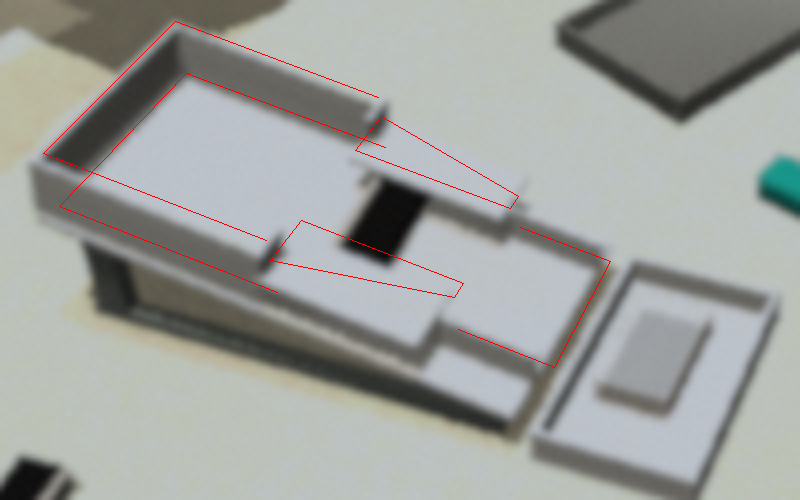

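```bash
sed -i 's/f=lambda x,y,h:.*/f=lambda x,y,h:[x+h*.1736,y,.056-x*T+h*.985]/' ov.py
python3 ov.py .543 -.181 .245 b
python3 - <<'E'
import cv2,numpy as np
a=cv2.imread('pics/o1b.png');b=cv2.imread('pics/o2b.png')
b=b[:, :]; b=cv2.resize(b,(416,260));
E
```

```text
(no output)
```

View pics/o1b.png

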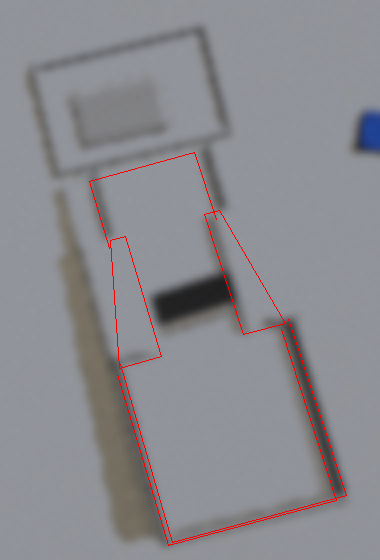

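View pics/o2b.png

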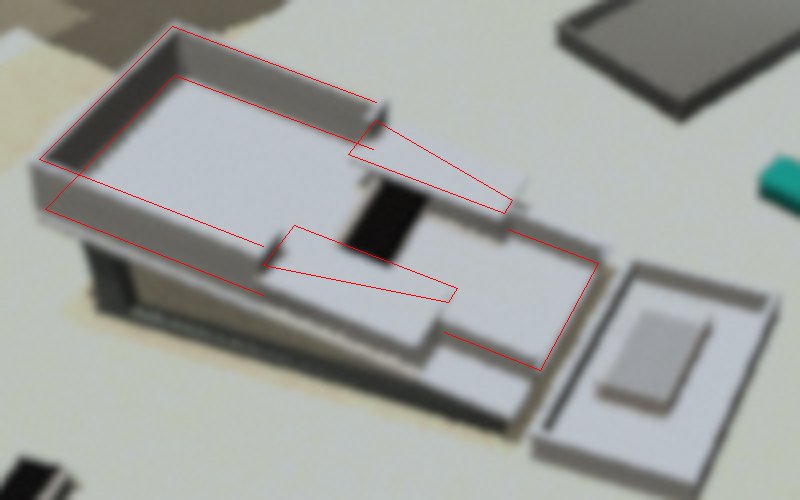

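```bash
cat > plan.py <<'E'
from h import *
from scipy.spatial.transform import Rotation as Ro
T=np.tan(np.radians(10)); CH=(.546,-.182,.245)
def Rz(a): return Ro.from_euler('z',a).as_matrix()
s,c=np.sin(np.radians(10)),np.cos(np.radians(10))
# slope frame columns in chute frame: along slope(+downhill), y, normal
def c2w(X): return np.asarray(X)@Rz(CH[2]).T+[CH[0],CH[1],0]
def w2c(X): return (np.asarray(X)-[CH[0],CH[1],0])@Rz(CH[2])
def chute_pose(x,y,h,yaw=0):
    "tool normal to floor; TCP h above floor point whose floor x is x; jaws along slope"
    p=c2w([x+h*s,y,.056-x*T+h*c])
    ex=np.array([c,0,-s]);n=np.array([s,0,c])
    z=ex; xx=-n; yy=np.cross(z,xx)
    R=Rz(CH[2])@np.c_[xx,yy,z]
    R=R@Ro.from_rotvec([-yaw,0,0]).as_matrix()
    return p,R
def flat_pose(pos,yaw):
    z=np.array([np.cos(yaw),np.sin(yaw),0]);x=np.array([0,0,-1.]);return np.array(pos),np.c_[x,np.cross(z,x),z]
def rows(p0,R0,p1,R1,n,g):
    rv=Ro.from_matrix(R0.T@R1).as_rotvec()/n
    p,R=np.array(p0),np.array(R0);out=[]
    for i in range(n):
        t=R.T@(p1-p)/(n-i)/.05
        r=list(np.round(t,3))+list(np.round(rv,3))+[g]; out.append([float(k) for k in r])
        p=p+R@np.array(r[:3])*.05; R=R@Ro.from_rotvec(r[3:6]).as_matrix()
    for i in range(0,n,5): print(out[i:i+5])
    print('end',np.round(p,4),'want',np.round(p1,4))
def cur():
    o=observe(); return o['position'],o['tool_rot'],o
def state():
    p,R,o=cur(); q=w2c(p); f=o['ft_force']
    print('t',o['time_s'],'tcp',np.round(p,4),'w',round(o['grip_width'],4),'F',np.round(f,1),'q',np.round(o['q'],1))
    # slope coords
    print('chute',np.round(q,4),'h above floor',round((q[2]-.056+q[0]*T)*c,4),'floor x', round(q[0]-(q[2]-.056+q[0]*T)*c*s,4))
E
python3 - <<'E'
from plan import *
import pickle
P=pickle.load(open('p0.pkl','rb'))
for n,mt in(('top',[[331.5,219],[350,213],[352.5,219.5],[334,226]]),):
  n_=Rz(CH[2])@np.array([T,0,1]); o=c2w([0,0,.056+.016/c])
  C,d=ray(P[n],mt); W=np.array([C+e*((o-C)@n_)/(e@n_) for e in d])
  q=w2c(W); print(np.round(q,4),q.mean(0))
p1,R1=chute_pose(.025,-.001,.07)
p0,R0,_=cur()
rows(p0,R0,p1,R1,15,1.0)
E
```

```text
[[ 0.0393  0.0304  0.0653]
 [ 0.0424 -0.0314  0.0648]
 [ 0.0204 -0.0327  0.0686]
 [ 0.0158  0.0293  0.0695]] [ 0.02949682 -0.00109736  0.06704574]
[[0.148, 0.693, -0.314, -0.104, 0.009, -0.009, 1.0], [0.144, 0.723, -0.239, -0.104, 0.009, -0.009, 1.0], [0.139, 0.745, -0.161, -0.104, 0.009, -0.009, 1.0], [0.133, 0.759, -0.081, -0.104, 0.009, -0.009, 1.0], [0.127, 0.765, -0.001, -0.104, 0.009, -0.009, 1.0]]
[[0.12, 0.762, 0.08, -0.104, 0.009, -0.009, 1.0], [0.112, 0.75, 0.159, -0.104, 0.009, -0.009, 1.0], [0.103, 0.731, 0.237, -0.104, 0.009, -0.009, 1.0], [0.094, 0.703, 0.313, -0.104, 0.009, -0.009, 1.0], [0.085, 0.668, 0.385, -0.104, 0.009, -0.009, 1.0]]
[[0.075, 0.625, 0.453, -0.104, 0.009, -0.009, 1.0], [0.066, 0.575, 0.516, -0.104, 0.009, -0.009, 1.0], [0.056, 0.518, 0.574, -0.104, 0.009, -0.009, 1.0], [0.046, 0.456, 0.625, -0.104, 0.009, -0.009, 1.0], [0.036, 0.39, 0.669, -0.104, 0.009, -0.009, 1.0]]
end [ 0.5823 -0.174   0.1205] want [ 0.5823 -0.174   0.1205]
```

Candidates: black bar in chute slot (top px 344,219) – chosen (in the crop it is black, lying across the narrow part, partly under the lips). Others: spare on the bench (418,235), blue (401,180), turquoise (273,165), grey block in the light tray at the chute end (325,172). Tray: dark grey, by itself, at (236,220).

Run:
```python
from plan import *
p1,R1=chute_pose(.027,-.001,.14)
p0,R0,_=cur()
rows(p0,R0,p1,R1,15,1.0)
```

```text
[[0.056, 0.712, -0.314, -0.104, 0.009, -0.009, 1.0], [0.052, 0.741, -0.237, -0.104, 0.009, -0.009, 1.0], [0.047, 0.762, -0.159, -0.104, 0.009, -0.009, 1.0], [0.041, 0.775, -0.078, -0.104, 0.009, -0.009, 1.0], [0.035, 0.779, 0.003, -0.104, 0.009, -0.009, 1.0]]
[[0.027, 0.775, 0.084, -0.104, 0.009, -0.009, 1.0], [0.019, 0.763, 0.164, -0.104, 0.009, -0.009, 1.0], [0.011, 0.742, 0.243, -0.104, 0.009, -0.009, 1.0], [0.002, 0.712, 0.319, -0.104, 0.009, -0.009, 1.0], [-0.008, 0.675, 0.391, -0.104, 0.009, -0.009, 1.0]]
[[-0.017, 0.631, 0.458, -0.104, 0.009, -0.009, 1.0], [-0.027, 0.58, 0.521, -0.104, 0.009, -0.009, 1.0], [-0.037, 0.522, 0.579, -0.104, 0.009, -0.009, 1.0], [-0.048, 0.459, 0.629, -0.104, 0.009, -0.009, 1.0], [-0.057, 0.392, 0.673, -0.104, 0.009, -0.009, 1.0]]
end [ 0.596  -0.1705  0.1891] want [ 0.596  -0.1705  0.1891]
```

Request:
drive_tool([
  [[0.06,0.71,-0.31,-0.104,0.009,-0.009,1],[0.05,0.74,-0.24,-0.104,0.009,-0.009,1],[0.05,0.76,-0.16,-0.104,0.009,-0.009,1],[0.04,0.78,-0.08,-0.104,0.009,-0.009,1],[0.04,0.78,0.0,-0.104,0.009,-0.009,1]],
], force=30)

```text
time_s: 1.25
position: [0.2916, -0.4105, 0.2169]
tool_rot: [[-0.061, 0.711, 0.7], [0.017, 0.702, -0.712], [-0.998, -0.032, -0.055]]
ft_force: [0.3, -0.7, -0.2]
grip_width: 0.0852
```

Request:
drive_tool([
  [[0.03,0.78,0.08,-0.104,0.009,-0.009,1],[0.02,0.76,0.16,-0.104,0.009,-0.009,1],[0.01,0.74,0.24,-0.104,0.009,-0.009,1],[0.0,0.71,0.32,-0.104,0.009,-0.009,1],[-0.01,0.68,0.39,-0.104,0.009,-0.009,1]],
])

```text
time_s: 1.75
position: [0.4441, -0.2894, 0.2029]
tool_rot: [[-0.122, 0.266, 0.956], [0.001, 0.963, -0.268], [-0.993, -0.032, -0.117]]
ft_force: [0.1, -1.2, 1.0]
grip_width: 0.0855
```

Request:
drive_tool([
  [[-0.02,0.63,0.46,-0.104,0.009,-0.009,1],[-0.03,0.58,0.52,-0.104,0.009,-0.009,1],[-0.04,0.52,0.58,-0.104,0.009,-0.009,1],[-0.05,0.46,0.63,-0.104,0.009,-0.009,1],[-0.06,0.39,0.67,-0.104,0.009,-0.009,1]],
])

```text
time_s: 2.25
position: [0.5968, -0.1688, 0.1893]
tool_rot: [[-0.166, -0.249, 0.954], [-0.043, 0.969, 0.245], [-0.985, -0.0, -0.172]]
ft_force: [0.3, -0.9, -0.6]
grip_width: 0.0851
```

Request:
drive_tool([
  [[0,0,0,0,0,0,1],[0,0,0,0,0,0,1]],
])

```text
time_s: 2.45
position: [0.5959, -0.1695, 0.189]
tool_rot: [[-0.167, -0.245, 0.955], [-0.043, 0.969, 0.242], [-0.985, -0.0, -0.172]]
ft_force: [-0.3, 0.2, 0.5]
grip_width: 0.0853
```

Run:
```python
from plan import *
from ov import segs
state()
p0,R0,_=cur(); p1,R1=chute_pose(.027,-.001,.14)
rows(p0,R0,p1,R1,2,1.0)
p=get_image('wrist')
im=p['image'].copy()
save(p,'w1.png')
for a in segs():
    q=proj(p,c2w(a)); 
    try: cv2.line(im,tuple(map(int,q[0])),tuple(map(int,q[1])),(255,0,0),1)
    except Exception: pass
save(None,'w1o.png',im)
```

```text
t 2.45 tcp [ 0.5959 -0.1695  0.189 ] w 0.0853 F [-0.3  0.2  0.5] q [-24.2  34.7  59.7  -6.2  93.4 -38.4]
chute [5.14e-02 1.00e-04 1.89e-01] h above floor 0.1399 floor x 0.0271
[[-0.001, -0.011, -0.001, 0.001, 0.001, 0.0, 1.0], [-0.001, -0.01, -0.002, 0.001, 0.001, 0.0, 1.0]]
end [ 0.596  -0.1705  0.1891] want [ 0.596  -0.1705  0.1891]
```

View pics/w1o.png

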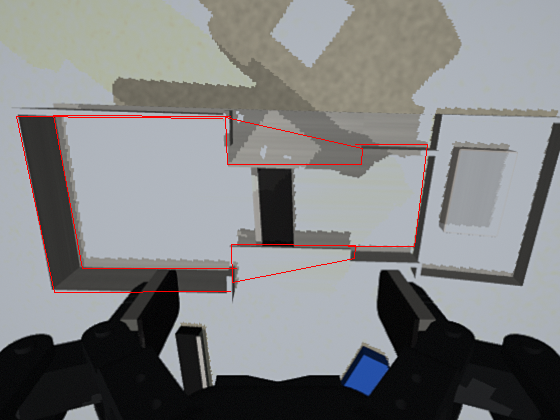

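Run:
```python
from plan import *
p=get_image('wrist')
n_=Rz(CH[2])@np.array([T,0,1]); o=c2w([0,0,.056+.016/c])
C,d=ray(p,[[258,169],[290,169],[297,246],[262,246],[252,206]]); W=np.array([C+e*((o-C)@n_)/(e@n_) for e in d])
q=w2c(W); print(np.round(q,4),q[:4].mean(0))
p0,R0,_=cur(); p1,R1=chute_pose(.027,0,.006)
rows(p0,R0,p1,R1,10,1.0)
```

```text
[[ 0.014   0.0273  0.0698]
 [ 0.0389  0.0273  0.0654]
 [ 0.0455 -0.0385  0.0642]
 [ 0.0163 -0.0385  0.0694]
 [ 0.0087 -0.0032  0.0707]] [ 0.02867695 -0.00561646  0.06719031]
[[0.269, 0.002, 0.001, 0.0, 0.0, 0.0, 1.0], [0.269, 0.002, 0.001, 0.0, 0.0, 0.0, 1.0], [0.269, 0.002, 0.001, 0.0, 0.0, 0.0, 1.0], [0.268, 0.002, 0.002, 0.0, 0.0, 0.0, 1.0], [0.269, 0.002, 0.001, 0.0, 0.0, 0.0, 1.0]]
[[0.268, 0.002, 0.002, 0.0, 0.0, 0.0, 1.0], [0.269, 0.002, 0.001, 0.0, 0.0, 0.0, 1.0], [0.268, 0.002, 0.002, 0.0, 0.0, 0.0, 1.0], [0.269, 0.002, 0.001, 0.0, 0.0, 0.0, 1.0], [0.268, 0.002, 0.002, 0.0, 0.0, 0.0, 1.0]]
end [ 0.5732 -0.1752  0.0572] want [ 0.5732 -0.1752  0.0571]
```

Request:
drive_tool([
  [[0.44,-0.005,0.0,0,0,0,1],[0.44,-0.005,0.0,0,0,0,1],[0.44,-0.005,0,0,0,0,1],[0.44,-0.005,0,0,0,0,1],[0.44,0,0,0,0,0,1]],
])

```text
time_s: 3.05
position: [0.5767, -0.1769, 0.0808]
tool_rot: [[-0.165, -0.242, 0.956], [-0.042, 0.97, 0.239], [-0.985, -0.001, -0.171]]
ft_force: [-0.2, -0.4, -0.6]
grip_width: 0.0855
```

Request:
drive_tool([
  [[0.16,0,0,0,0,0,1],[0.16,0,0,0,0,0,1],[0.1,0,0,0,0,0,0.2],[0,0,0,0,0,0,0.1],[0,0,0,0,0,0,0.1]],
])

```text
time_s: 3.55
position: [0.5744, -0.1767, 0.0611]
tool_rot: [[-0.165, -0.245, 0.955], [-0.043, 0.97, 0.241], [-0.985, -0.001, -0.17]]
ft_force: [0.5, -0.4, -0.0]
grip_width: 0.0473
```

Run:
```python
from plan import *
state()
for n in('wrist','scene'):
  p=get_image(n); save(p,n+'2.png')
```

```text
t 3.55 tcp [ 0.5744 -0.1767  0.0611] w 0.0473 F [ 0.5 -0.4 -0. ] q [-25.6  39.7  72.7  -6.5  75.2 -37.7]
chute [ 0.0289 -0.0018  0.0611] h above floor 0.01 floor x 0.0271
```

View pics/wrist2.png

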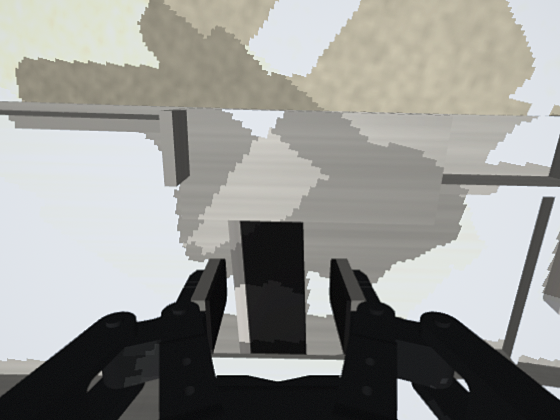

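Request:
drive_tool([
  [[0.06,0,0,0,0,0,0.1],[0.06,0,0,0,0,0,0.1],[0,0,-0.06,0,0,0,0.1],[0,0,-0.08,0,0,0,0.1],[0,0,-0.1,0,0,0,0.1]],
])

```text
time_s: 4.15
position: [0.5614, -0.1798, 0.0566]
tool_rot: [[-0.166, -0.245, 0.955], [-0.043, 0.97, 0.241], [-0.985, -0.001, -0.171]]
ft_force: [1.3, 0.2, -0.7]
grip_width: 0.0468
```

Run:
```python
from plan import *
state()
for n in('wrist',):
  p=get_image(n); save(p,n+'3.png')
```

```text
t 4.15 tcp [ 0.5614 -0.1798  0.0566] w 0.0468 F [ 1.3  0.2 -0.7] q [-26.4  39.   75.1  -6.7  73.5 -38.3]
chute [ 0.0155 -0.0016  0.0566] h above floor 0.0033 floor x 0.0149
```

View pics/wrist3.png

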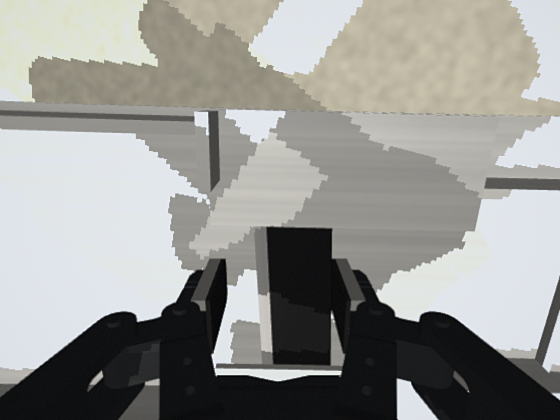

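The downhill finger (px ~345,290) is now against the mirror (right edge ~331). I'll push on.

Request:
drive_tool([
  [[0,0,-0.12,0,0,0,0.1],[0,0,-0.12,0,0,0,0.1],[0,0,-0.12,0,0,0,0.1],[0,0,-0.12,0,0,0,0.1],[0,0,-0.12,0,0,0,0.1]],
])

```text
time_s: 4.7
position: [0.5326, -0.1871, 0.0619]
tool_rot: [[-0.165, -0.245, 0.955], [-0.043, 0.97, 0.241], [-0.985, -0.001, -0.171]]
ft_force: [1.5, 0.8, 0.7]
grip_width: 0.0469
```

Request:
drive_tool([
  [[0,0,-0.12,0,0,0,0.1],[0,0,-0.12,0,0,0,0.1],[0,0,-0.12,0,0,0,0.1],[0,0,-0.12,0,0,0,0.1],[0,0,-0.12,0,0,0,0.1]],
])

```text
time_s: 5.2
position: [0.5039, -0.1943, 0.0669]
tool_rot: [[-0.166, -0.245, 0.955], [-0.042, 0.97, 0.241], [-0.985, -0.001, -0.171]]
ft_force: [2.2, 1.1, 0.9]
grip_width: 0.047
```

Run:
```python
from plan import *
state()
for n in('wrist',):
  p=get_image(n); save(p,n+'4.png')
```

```text
t 5.2 tcp [ 0.5039 -0.1943  0.0669] w 0.047 F [2.2 1.1 0.9] q [-30.3  34.1  83.5  -7.4  69.6 -41.5]
chute [-0.0438 -0.0017  0.0669] h above floor 0.0032 floor x -0.0444
```

View pics/wrist4.png

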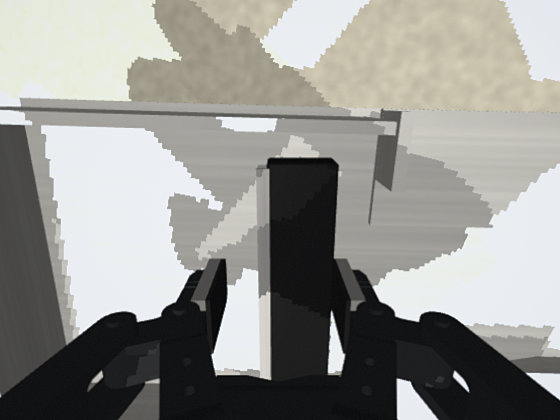

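Mirror stays square, its far end (px ~303,160) now visible beyond the lip. 28 mm to go.

Request:
drive_tool([
  [[0,0,-0.12,0,0,0,0.1],[0,0,-0.12,0,0,0,0.1],[0,0,-0.12,0,0,0,0.1],[0,0,-0.12,0,0,0,0.1],[0,0,-0.1,0,0,0,0.1]],
])

```text
time_s: 5.75
position: [0.4761, -0.2013, 0.0719]
tool_rot: [[-0.166, -0.245, 0.955], [-0.042, 0.97, 0.241], [-0.985, -0.001, -0.171]]
ft_force: [1.2, -0.3, 1.0]
grip_width: 0.047
```

Request:
drive_tool([
  [[0,0,0,0,0,0,0.1],[0,0,0,0,0,0,0.1],[0,0,0,0,0,0,0.1]],
])

```text
time_s: 6.05
position: [0.4766, -0.2011, 0.0717]
tool_rot: [[-0.166, -0.245, 0.955], [-0.042, 0.97, 0.241], [-0.985, -0.0, -0.172]]
ft_force: [-0.6, 0.6, 0.9]
grip_width: 0.0466
```

Run:
```python
from plan import *
state()
for n in('wrist','scene','top'):
  p=get_image(n); save(p,n+'5.png')
```

```text
t 6.05 tcp [ 0.4766 -0.2011  0.0717] w 0.0466 F [-0.6  0.6  0.9] q [-32.4  31.9  87.2  -7.7  67.9 -43.2]
chute [-0.072  -0.0017  0.0717] h above floor 0.0029 floor x -0.0725
```

View pics/wrist5.png

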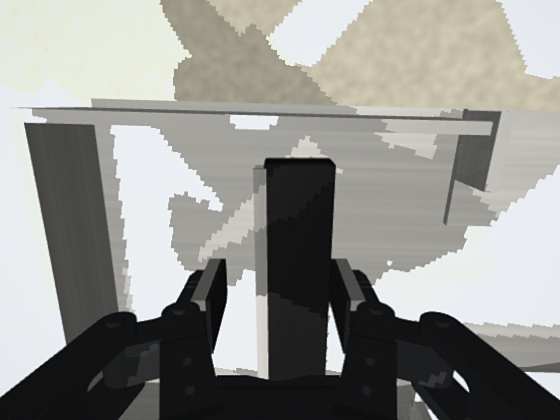

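View pics/scene5.png

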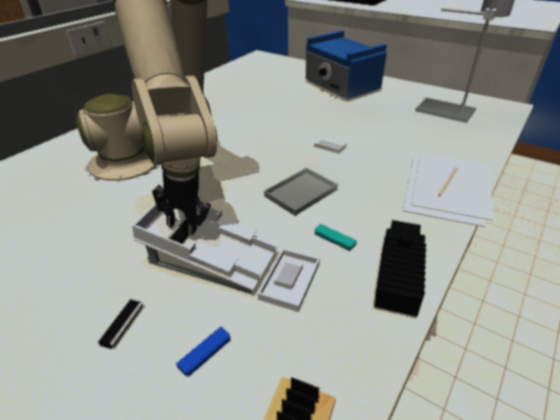

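Request:
drive_tool([
  [[0,0,0,0,0,0,-0.6],[0,0,0,0,0,0,-0.6],[0,0,0,0,0,0,-0.6],[0,0,0,0,0,0,-0.6],[0,0,0,0,0,0,-0.6]],
], force=40)

```text
time_s: 6.7
position: [0.477, -0.2012, 0.072]
tool_rot: [[-0.165, -0.245, 0.955], [-0.043, 0.97, 0.241], [-0.985, -0.001, -0.17]]
ft_force: [2.8, 0.9, 4.0]
grip_width: 0.0311
```

Run:
```python
from plan import *
state()
for n in('wrist',):
  p=get_image(n); save(p,n+'6.png')
```

```text
t 6.7 tcp [ 0.477  -0.2012  0.072 ] w 0.0311 F [2.8 0.9 4. ] q [-32.4  31.9  87.1  -7.7  67.9 -43.2]
chute [-0.0716 -0.0019  0.072 ] h above floor 0.0033 floor x -0.0722
```

View pics/wrist6.png

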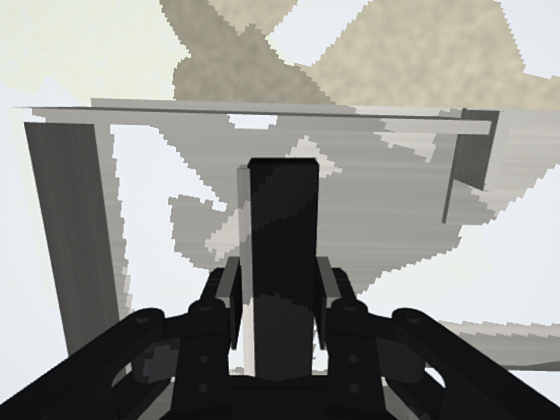

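Gripped at 31 mm (pads at px 228 and 327 on both sides). Lift along the floor normal.

Request:
drive_tool([
  [[-0.1,0,0,0,0,0,-0.6],[-0.2,0,0,0,0,0,-0.6],[-0.3,0,0,0,0,0,-0.6],[-0.4,0,0,0,0,0,-0.6],[-0.4,0,0,0,0,0,-0.6]],
], force=60)

```text
time_s: 7.25
position: [0.488, -0.198, 0.1417]
tool_rot: [[-0.167, -0.245, 0.955], [-0.042, 0.97, 0.241], [-0.985, 0.0, -0.172]]
ft_force: [0.4, -0.1, -1.0]
grip_width: 0.0302
```

Request:
drive_tool([
  [[-0.4,0,0,0,0,0,-0.6],[-0.4,0,0,0,0,0,-0.6],[-0.3,0,0,0,0,0,-0.6],[0,0,0,0,0,0,-0.6],[0,0,0,0,0,0,-0.6]],
])

```text
time_s: 7.75
position: [0.497, -0.1957, 0.1946]
tool_rot: [[-0.167, -0.245, 0.955], [-0.042, 0.97, 0.241], [-0.985, 0.0, -0.172]]
ft_force: [-0.4, -0.5, -1.2]
grip_width: 0.0303
```

Run:
```python
from plan import *
state()
for n in('wrist','scene'):
  p=get_image(n); save(p,n+'7.png')
# tray fit
yaw=np.arctan2(.6264-.665,-(.067-.2429)); print('tray yaw',np.degrees(yaw))
p0,R0,_=cur(); p1,R1=flat_pose([.5826,.169,.16],yaw)
rows(p0,R0,p1,R1,15,-.6)
```

```text
t 7.75 tcp [ 0.497  -0.1957  0.1946] w 0.0303 F [-0.4 -0.5 -1.2] q [-30.8  25.7  75.   -7.   86.4 -44.1]
chute [-0.0509 -0.0014  0.1946] h above floor 0.1276 floor x -0.073
tray yaw -12.376967174502601
[[0.005, 0.443, 0.234, 0.031, -0.011, 0.003, -0.6], [0.009, 0.45, 0.22, 0.031, -0.011, 0.003, -0.6], [0.013, 0.457, 0.206, 0.031, -0.011, 0.003, -0.6], [0.017, 0.463, 0.192, 0.031, -0.011, 0.003, -0.6], [0.02, 0.469, 0.177, 0.031, -0.011, 0.003, -0.6]]
[[0.023, 0.474, 0.162, 0.031, -0.011, 0.003, -0.6], [0.026, 0.479, 0.147, 0.031, -0.011, 0.003, -0.6], [0.029, 0.483, 0.132, 0.031, -0.011, 0.003, -0.6], [0.032, 0.487, 0.117, 0.031, -0.011, 0.003, -0.6], [0.035, 0.49, 0.101, 0.031, -0.011, 0.003, -0.6]]
[[0.037, 0.493, 0.086, 0.031, -0.011, 0.003, -0.6], [0.04, 0.495, 0.07, 0.031, -0.011, 0.003, -0.6], [0.042, 0.497, 0.054, 0.031, -0.011, 0.003, -0.6], [0.044, 0.498, 0.038, 0.031, -0.011, 0.003, -0.6], [0.046, 0.498, 0.022, 0.031, -0.011, 0.003, -0.6]]
end [0.5826 0.169  0.16  ] want [0.5826 0.169  0.16  ]
```

View pics/wrist7.png

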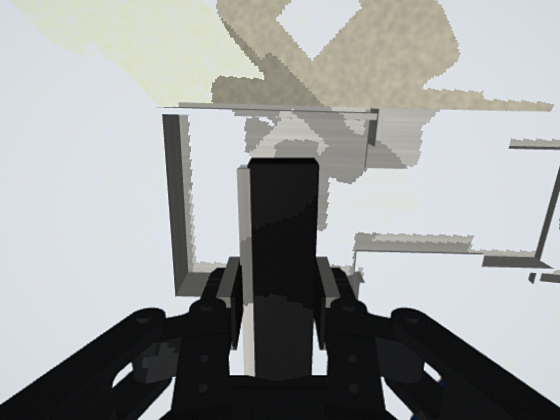

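View pics/scene7.png

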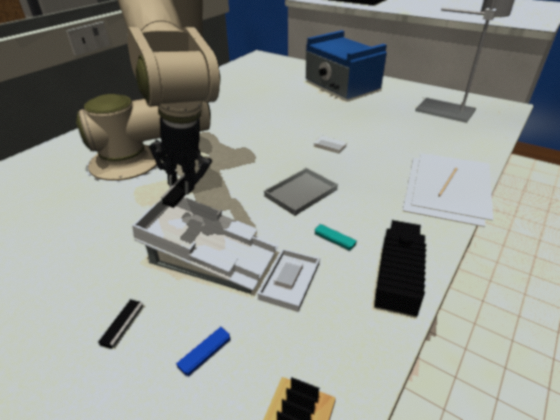

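Mirror held square, clear of the chute. On to the tray.

Request:
drive_tool([
  [[0,0.44,0.23,0.031,-0.011,0.003,-0.6],[0,0.45,0.22,0.031,-0.011,0.003,-0.6],[0.01,0.46,0.21,0.031,-0.011,0.003,-0.6],[0.02,0.46,0.19,0.031,-0.011,0.003,-0.6],[0.02,0.47,0.18,0.031,-0.011,0.003,-0.6]],
])

```text
time_s: 8.35
position: [0.5259, -0.0734, 0.1832]
tool_rot: [[-0.116, -0.09, 0.989], [-0.018, 0.996, 0.089], [-0.993, -0.007, -0.117]]
ft_force: [-0.6, -0.2, -0.7]
grip_width: 0.0305
```

Request:
drive_tool([
  [[0.02,0.47,0.16,0.031,-0.011,0.003,-0.6],[0.03,0.48,0.15,0.031,-0.011,0.003,-0.6],[0.03,0.48,0.13,0.031,-0.011,0.003,-0.6],[0.03,0.49,0.12,0.031,-0.011,0.003,-0.6],[0.04,0.49,0.1,0.031,-0.011,0.003,-0.6]],
])

```text
time_s: 8.85
position: [0.5545, 0.0479, 0.1716]
tool_rot: [[-0.062, 0.065, 0.996], [-0.003, 0.998, -0.066], [-0.998, -0.007, -0.061]]
ft_force: [-0.2, -0.8, -0.9]
grip_width: 0.0304
```

Request:
drive_tool([
  [[0.04,0.49,0.09,0.031,-0.011,0.003,-0.6],[0.04,0.5,0.07,0.031,-0.011,0.003,-0.6],[0.04,0.5,0.05,0.031,-0.011,0.003,-0.6],[0.04,0.45,0.04,0.031,-0.011,0.003,-0.6],[0.05,0.3,0.02,0.031,-0.011,0.003,-0.6]],
])

```text
time_s: 9.35
position: [0.5809, 0.158, 0.1599]
tool_rot: [[-0.005, 0.218, 0.976], [0.004, 0.976, -0.218], [-1.0, 0.003, -0.006]]
ft_force: [0.4, -0.5, -1.6]
grip_width: 0.031
```

Request:
drive_tool([
  [[0,0,0,0,0,0,-0.6],[0,0,0,0,0,0,-0.6]],
])

```text
time_s: 9.55
position: [0.5808, 0.1563, 0.1604]
tool_rot: [[-0.006, 0.217, 0.976], [0.004, 0.976, -0.217], [-1.0, 0.002, -0.006]]
ft_force: [-0.5, -0.5, -1.8]
grip_width: 0.0305
```

Run:
```python
from plan import *
state(); print(observe()['tool_rot'])
for n in('wrist','scene'):
  p=get_image(n); save(p,n+'8.png')
p0,R0,_=cur(); p1,R1=flat_pose([.5826,.169,.05],np.radians(-12.4))
rows(p0,R0,p1,R1,10,-.6)
```

```text
t 9.55 tcp [0.5808 0.1563 0.1604] w 0.0305 F [-0.5 -0.5 -1.8] q [ 3.7 30.3 72.2  0.2 77.9 16.2]
chute [0.1158 0.3197 0.1604] h above floor 0.1229 floor x 0.0945
[[-0.00563985  0.21661585  0.97624063]
 [ 0.00372351  0.97625394 -0.21659729]
 [-0.99997716  0.00241347 -0.00631249]]
[[0.222, 0.026, -0.002, -0.0, -0.001, -0.0, -0.6], [0.222, 0.026, -0.002, -0.0, -0.001, -0.0, -0.6], [0.222, 0.026, -0.002, -0.0, -0.001, -0.0, -0.6], [0.222, 0.026, -0.002, -0.0, -0.001, -0.0, -0.6], [0.222, 0.026, -0.002, -0.0, -0.001, -0.0, -0.6]]
[[0.222, 0.026, -0.003, -0.0, -0.001, -0.0, -0.6], [0.221, 0.026, -0.003, -0.0, -0.001, -0.0, -0.6], [0.222, 0.025, -0.003, -0.0, -0.001, -0.0, -0.6], [0.221, 0.026, -0.004, -0.0, -0.001, -0.0, -0.6], [0.222, 0.025, -0.003, -0.0, -0.001, -0.0, -0.6]]
end [0.5826 0.169  0.05  ] want [0.5826 0.169  0.05  ]
```

View pics/wrist8.png

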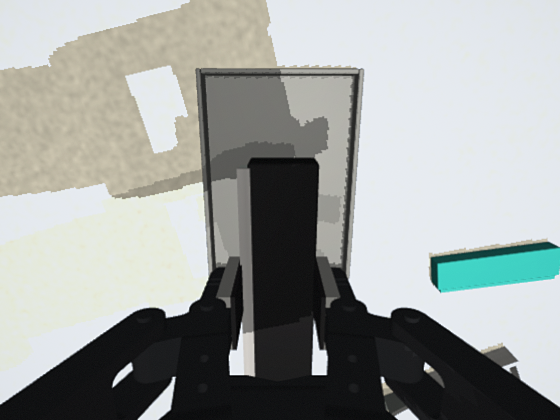

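View pics/scene8.png

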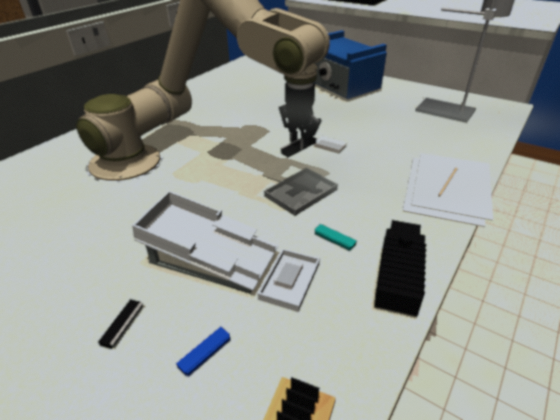

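Request:
drive_tool([
  [[0.4,0.05,0,0,-0.001,0,-0.6],[0.4,0.05,0,0,-0.001,0,-0.6],[0.45,0.05,0,0,-0.001,0,-0.6],[0.45,0.05,-0.01,0,-0.001,0,-0.6],[0.4,0.05,-0.01,0,-0.001,0,-0.6]],
])

```text
time_s: 10.15
position: [0.5827, 0.1686, 0.0551]
tool_rot: [[0.0, 0.218, 0.976], [0.003, 0.976, -0.218], [-1.0, 0.003, -0.0]]
ft_force: [-0.3, 0.5, -1.5]
grip_width: 0.0301
```

Request:
drive_tool([
  [[0.3,0,0,0,0,0,-0.6],[0.2,0,0,0,0,0,-0.6],[0.16,0,0,0,0,0,-0.6],[0,0,0,0,0,0,-0.6],[0,0,0,0,0,0,-0.6]],
])

```text
time_s: 10.65
position: [0.5832, 0.1694, 0.0237]
tool_rot: [[0.002, 0.218, 0.976], [0.003, 0.976, -0.218], [-1.0, 0.004, 0.001]]
ft_force: [-0.4, 0.5, -1.1]
grip_width: 0.0302
```

Run:
```python
from plan import *
state(); print(observe()['tool_rot'][2])
for n in('wrist','scene'):
  p=get_image(n); save(p,n+'9.png')
```

```text
t 10.65 tcp [0.5832 0.1694 0.0237] w 0.0302 F [-0.4  0.5 -1.1] q [ 5.  39.5 80.2  0.2 60.1 17.4]
chute [0.1213 0.3319 0.0237] h above floor -0.0108 floor x 0.1232
[-0.99999306  0.00353754  0.00116492]
```

View pics/wrist9.png

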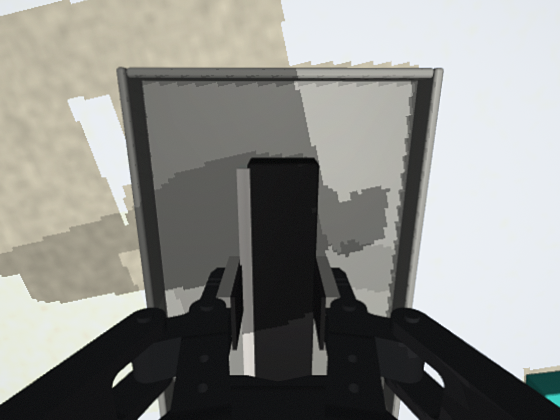

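Centred in the tray. Lower slowly to contact.

Request:
drive_tool([
  [[0.1,0,0,0,0,0,-0.6],[0.1,0,0,0,0,0,-0.6],[0.06,0,0,0,0,0,-0.6],[0.02,0,0,0,0,0,-0.6],[0,0,0,0,0,0,-0.6]],
])

```text
time_s: 11.25
position: [0.5828, 0.1696, 0.0089]
tool_rot: [[0.001, 0.218, 0.976], [0.003, 0.976, -0.218], [-1.0, 0.003, -0.0]]
ft_force: [0.2, -0.3, -1.5]
grip_width: 0.03
```

Request:
drive_tool([
  [[0.02,0,0,0,0,0,-0.6],[0,0,0,0,0,0,-0.6]],
])

```text
time_s: 11.45
position: [0.5829, 0.1696, 0.0082]
tool_rot: [[0.001, 0.218, 0.976], [0.003, 0.976, -0.218], [-1.0, 0.003, 0.001]]
ft_force: [0.5, -0.5, -1.5]
grip_width: 0.0303
```

Request:
drive_tool([
  [[0.02,0,0,0,0,0,-0.6],[0,0,0,0,0,0,-0.6]],
])

```text
time_s: 11.65
position: [0.583, 0.1697, 0.0077]
tool_rot: [[0.002, 0.217, 0.976], [0.003, 0.976, -0.217], [-1.0, 0.004, 0.001]]
ft_force: [-1.1, 0.3, 4.1]
grip_width: 0.0301
```

Contact (Fz −1.5 → +4.1). Release, then retreat upward.

Request:
drive_tool([
  [[0,0,0,0,0,0,-0.1],[0,0,0,0,0,0,0.1],[0,0,0,0,0,0,0.1],[0,0,0,0,0,0,0.1],[0,0,0,0,0,0,0.1]],
])

```text
time_s: 12.15
position: [0.5828, 0.1696, 0.007]
tool_rot: [[0.001, 0.218, 0.976], [0.003, 0.976, -0.218], [-1.0, 0.003, 0.0]]
ft_force: [0.0, 1.1, 0.1]
grip_width: 0.0469
```

Request:
drive_tool([
  [[-0.1,0,0,0,0,0,0.1],[-0.3,0,0,0,0,0,0.1],[-0.6,0,0,0,0,0,0.1],[-0.8,0,0,0,0,0,0.1],[-0.8,0,0,0,0,0,0.1]],
])

```text
time_s: 12.65
position: [0.5824, 0.1692, 0.1387]
tool_rot: [[0.001, 0.218, 0.976], [0.003, 0.976, -0.218], [-1.0, 0.003, -0.0]]
ft_force: [0.5, -0.6, 0.1]
grip_width: 0.0471
```

Request:
drive_tool([
  [[-0.2,0,-0.5,0,0,0,0.1],[0,0,-0.8,0,0,0,0.1],[0,0,-0.8,0,0,0,0.1],[0,0,-0.4,0,0,0,0.1],[0,0,0,0,0,0,0.1]],
])

```text
time_s: 13.15
position: [0.4585, 0.197, 0.1478]
tool_rot: [[0.001, 0.216, 0.976], [0.003, 0.976, -0.216], [-1.0, 0.003, -0.0]]
ft_force: [-0.2, -0.0, -0.7]
grip_width: 0.0474
```

Run:
```python
from plan import *
state()
for n in('wrist','scene','top'):
  p=get_image(n); save(p,n+'10.png')
  if n!='wrist':
    for l in ('jammed_mirror','spare_mirror'): print(n,l,[(np.round(np.array(r['at'])*[560,420]),round(r['p'],2)) for r in recognise(l,p)])
```

```text
t 13.15 tcp [0.4585 0.197  0.1478] w 0.0474 F [-0.2 -0.  -0.7] q [ 9.5 21.4 90.2  0.2 68.4 21.9]
chute [0.007  0.3889 0.1478] h above floor 0.0916 floor x -0.0089
scene jammed_mirror [(array([298., 192.]), 0.94), (array([203., 352.]), 0.61)]
scene spare_mirror [(array([122., 327.]), 0.56)]
top jammed_mirror [(array([271., 164.]), 0.75), (array([235., 222.]), 0.7), (array([400., 179.]), 0.53)]
top spare_mirror [(array([416., 237.]), 0.83)]
```

View pics/top10.png

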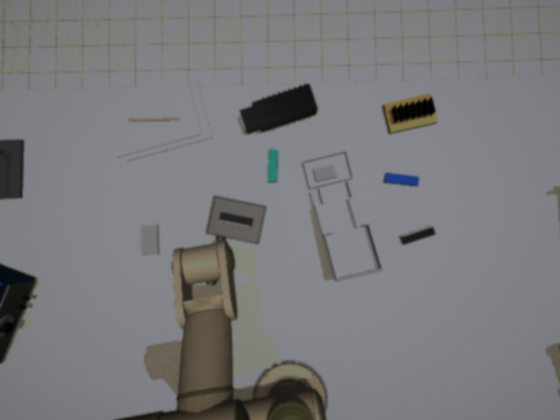

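View pics/scene10.png

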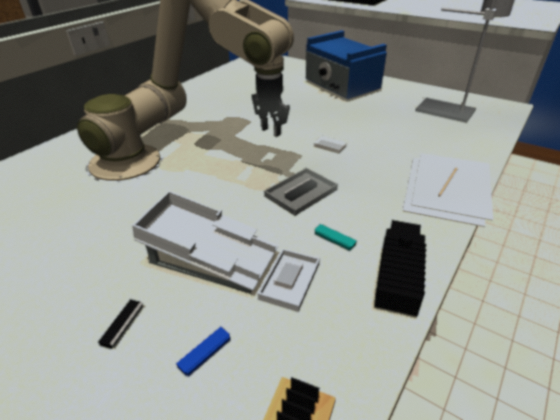

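The mirror lies flat in the middle of the grey tray (top px 237,219; scene px 300,189). The spare is still at (418,235), and the robot is clear of everything.

```bash
python3 -c "
from rig import *
print(close_job())"
```

```text
the job is handed in; nothing more can be done
None
```

I pushed the jammed mirror about 90 mm up the chute with the fingers astride it, until it was clear of the lips. I then gripped it (31 mm opening), lifted it out square to the sloping floor, turned it level, and lowered it into the lone grey tray until the force reading showed contact. I released it and handed the job in at about 13 s.

**Last checks:** the top and scene pictures show the mirror lying near the middle of the tray and lined up with it. The spare looks unmoved, at about (418,235) in the top picture before and after. The force with the arm withdrawn was about 0.

**Disagreements:**
- My first fit of the chute's position was about 7 mm off in y. I corrected it by eye against the pictures before moving.
- The recognition networks also gave the blue and turquoise blocks as the mirror. I left those out by colour.
- I judged flatness and the spare's position from the pictures and did not measure them more closely.

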